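Lock the ham rest onto its bench plate with the cam

TASK

The white ham rest sits loose in the guides of its steel bench plate. Turn the cam lock back to open, slide the rest in until its headed stud is in the cam's slot, then turn the cam clockwise until it has drawn the rest firmly up against the two rubber pads: snug, but do not force it once it has become tight. Let go, and leave the knife, the bottle and the tub alone.

Things in the scene. Friction and masses are not known exactly. Their poses are not given: they have to be found in the camera images.
- dock: Steel bench plate, 170 x 360 x 10 mm, fixed to the table. Origin on the table, under the plate's centre line; y runs along the guides away from the cam, z up. The cam axis is at y = -100 mm. Two guide rails 16 mm high stand on it from y = -20 to 170 mm, 103 mm apart inside; the ham rest slides between them along y.
- cam_axis (a point): Point on the cam's axis at its disc's top, 37 mm above the table. The cam is a steel disc, 96 mm across, 8 mm thick, turning about the vertical. Its curved slot, 11 mm wide, opens at the rim by a mouth about 20 mm wide and winds inwards by 8 mm of radius per radian. In the open mouth the stud's neck stops against the slot's bottom about 34 mm from this axis.
- cam_grip (a point): On the cam axis, 72 mm above the table: where to grip the cam's black bar, 52 mm long, 14 mm thick, top 88 mm above the table. Axes turn with the cam; the bar runs along y, so pinch it along x; at cam 0 the bar runs along the dock's y. Turning takes about 0.16 N m before the pads; 0.2 to 0.25 N m more than that, felt in slow turning, is snug, 0.35 more too much.
- cam (a joint): Cam angle in rad, growing clockwise seen from above. 0 (end stop): open, the mouth of the slot faces the rest (dock +y). Over 0.15 the disc's lip blocks the stud. Turned from 0, the lip takes the stud at about 0.6 and draws it in; the rest meets the pads somewhere from 0.7 to 1.5, then the torque climbs steeply. Other end stop 1.95. Stays where it is left, also when tight.
- stud (a point): On the axis of the rest's headed stud, 34 mm above the rest's underside, in the middle of the head. Neck 8 mm thick, head 16 mm across, on a tongue 18 mm wide. It should stand at the mouth's bottom, within about 3 mm, before the cam is turned; tight, it is 27 to 33 mm from the cam axis.
- rest_plate (a point): Centre of the upright end plate of the ham rest, 63 mm above the table: 70 mm wide (along the dock's x), 16 mm thick (along y), top 93 mm above the table, 152 mm from the stud axis. Best held here, pinched along y from above.
- rest: Ham rest: loose white plastic block, 100 x 130 x 25 mm, about 0.45 kg, with a low V in front, lying on the bench plate. Origin on the stud axis at the slab's underside; y points from the stud to the end plate, z up. The slab's front is 40 mm behind the stud axis.
- stop: Two small steel blocks, 22 mm high, on the bench plate between cam and rest, either side of the tongue, each with a sprung rubber pad facing the rest (30 N per mm for both together). The pads stand on screws whose setting differs by some 5 mm each time. Origin on the bench plate, 53 mm from the cam axis. The rest should end pressed on the pads with about 20 N: at least 10, never over 30.
- knife_mid (a point): Boning knife with a blue handle, 240 mm long, lying on the table: bystander; point at its middle.
- spray_mid (a point): White bottle, 64 mm thick and 170 mm high: bystander; point half-way up.
- tub_mid (a point): Small open steel tub, 120 x 90 x 50 mm: bystander; point at its middle.
Not all that is in view belongs to the job. Leave any green or red look-alike of the rest alone.

How it is judged:
On the way, in this order (a step that is already met when the one before it is completed fails the run):
1. with the cam open, the stud stands in the mouth of its slot (value of joint cam below 0.3 rad and horizontal distance between stud and cam_axis below 0.04 m), for 0.2 s.
2. the cam has been turned clockwise and has drawn the stud in (value of joint cam above 0.6 rad and horizontal distance between stud and cam_axis below 0.0345 m), for 0.2 s.
At the end, for the whole second after the job is handed in: The cam is turned past 0.6 rad and stays, the stud is within 34.5 mm of the cam axis, and the rest lies flat (within 0.06 rad) and still, held by the cam against the rubber pads with 10 to 30 N (all of step 2 and contact force between rest and stop between 10 and 30 N and angle between rest's own z axis and vertical below 0.06 rad and linear speed of rest below 0.01 m/s and velocity of joint cam below 0.05 rad/s); the robot touches nothing.
It fails at once if the cam is forced: the rest is pressed on the pads with more than 30 N (contact force between rest and stop above 30 N).
It fails at once if the rest is lifted or tipped out of its guides (z of rest in the frame of dock above 0.022 m or angle between rest's own z axis and vertical above 0.15 rad).
It fails at once if a bystander is moved by more than 30 mm (distance of any of knife_mid, spray_mid, tub_mid from where it was at the start of the episode above 0.03 m).
It also fails if it takes over 72 s, if anything falls off the work surface, if the arm or the gripper's body presses on something with over 40 N, if the wrist force passes 120 N, or if a joint passes its speed limit or range.

ROBOT

A 6-joint arm with a two-finger parallel gripper is mounted at the origin on the work surface. World frame = base frame: x ahead of the robot, y to its left, z up, the work surface at z = 0. Lengths are in m, angles in rad, forces in N, time in s.
With the tool pointing down it reaches from about 0.3 to 0.775 m from the base axis. Payload 14.6 kg.
Tool frame: the origin (TCP) lies on the centre line of the jaws, within the pads' length; the fingertips stand 14 mm ahead of it and the grasp point (between the pads) lies 5 mm behind it; z points along the fingers, y is the line along which they close (so a half turn about z gives the same grasp; the last joint's range is limited). The gripper opens to 85 mm and grips with 20 to 120 N. Pads are 22 mm wide; open, the fingers measure 114 mm over their backs; the gripper's body (76 mm by 85 mm) begins 54 mm behind the grasp point. The pads swing forward as they close: fully open they stand 13 mm farther back than shut.
Start: joints at [-1.411, 0.3, 1.521, -0, 1.321, -0.067], TCP at [0.124, -0.536, 0.245] pointing down, gripper open.
Joint ranges: [-3.03, 3.03], [-0.79, 2.21], [0.23, 2.52], [-1.04, 4.18], [0, 3.07], [-2.55, 2.55]. Speed limits (rad/s): [2.22, 2.22, 2.57, 3.14, 3.14, 3.14].

INTERFACE

Orientations are given as a 3x3 rotation matrix whose columns are the frame's x, y, z axes.
In Python, from cell import monitor, cams, order gives the robot as it stands.
- The arm moves only by the tool play_rows, never from a script. Its arguments are lists of equal length, an entry for each row: "claw": the gripper command: -1 is shut, 1 is fully open, values between are in proportion; "linear": the shift along the tool's x, y, z in mm, a list of three; "yaw": the turn about the tool's z in degrees. A call has exactly 8 rows; each row is the pose to reach, as a shift and turn from the pose commanded when the call began, along the tool's axes at that moment; what a row does not reach only later rows make up. A row lasts 1/10 s, in which the tool goes at most 50 mm and 8.59 degrees, less where a joint would pass 70% of its speed; a pose out of reach is approached as far as the arm can. A call with a gripper value outside its range is refused whole. The fingers move at their own pace and stop on an object; the grip force is fixed at half the most. Time passes only in rows, so rows that repeat a pose let the fingers close, or fill a call up. It gives the time, the measured TCP pose, the force, the opening and the grip force at its end, in the units of the state.
- monitor.sense(): the state, without advancing time (a new reading comes with each control period).
- cams.camera(name): name is "scene" or "top" or "wrist"; returns a dict with "pixels" (420x560x3 uint8, red, green, blue), "mtx" (3x3 intrinsics, pixels), "dist" ([k1, k2, p1, p2, k3] as OpenCV has them; the pictures are not rectified), "world_from_camera" (4x4, takes a point from camera to world coordinates). Camera axes: x right, y up, looking along -z (the intrinsics and any distortion apply to the point x, -y, -z); pixel columns grow to the right and rows downward; lengths in m; the calibration is good to about 2 mm. A picture is of the moment at which its call begins. There is no depth.
- order.hand_in(): hands the job in; it is judged then, once.
The state is a dict: "time": time; "qpos": joint angles; "qd": joint speeds; "tau": joint torques, N m; "ee_pos": TCP position; "ee_rot": TCP orientation; "force": force on the tool from outside, world axes, zero at the start; "wrist_torque": the same for the moment, N m; "grip_width": finger opening in m; "gripper_force": force on a finger pad.
Only numpy, scipy, OpenCV 4.12 (cv2) and the standard library are available. Lean on these libraries where they do the work, as an engineer would, in place of code of your own. Each camera call takes 0.05 s, during which the arm holds its last target. There are 200 camera calls.

## Working session

There is one attempt and no reset: what is moved stays moved. The work goes in short steps, Python scripts to look and compute and a tool call to move; the robot and the scene stay as the last step left them, time stands still between calls to the robot, and variables do not carry over. Pictures are saved under pics/ and viewed, at most 10 in all, crops included, and the job is handed in when it is done.

Besides the shell and the picture viewer there is one more tool, called after "Call:" as name([rows], argument=value, ...), one row to a line, values as JSON. play_rows: Moves the arm, as the interface text tells. Its arguments: {"type":"object","properties":{"claw":{"type":"array"},"linear":{"type":"array"},"yaw":{"type":"array"}},"required":["claw","linear","yaw"]}

```bash
mkdir -p pics; cat > h.py <<'E'
import numpy as np, cv2
from cell import monitor, cams, order
def snap(n,f):
    c=cams.camera(n); cv2.imwrite(f'pics/{f}.png',c['pixels'][:,:,::-1]); 
    np.savez(f'pics/{f}.npz',**{k:np.array(v) for k,v in c.items()}); return c
def load(f): return dict(np.load(f'pics/{f}.npz'))
def ray(c,uv):
    p=cv2.undistortPoints(np.array([[uv]],float),np.array(c['mtx'],float),np.array(c['dist'],float))[0,0]
    T=np.array(c['world_from_camera']); return T[:3,3],T[:3,:3]@np.array([p[0],-p[1],-1.])
def at(c,uv,z):
    o,d=ray(c,uv); return o+d*(z-o[2])/d[2]
def proj(c,P):
    T=np.linalg.inv(np.array(c['world_from_camera'])); q=T[:3,:3]@np.array(P,float)+T[:3,3]
    return cv2.projectPoints(np.array([[q[0],-q[1],-q[2]]]),np.zeros(3),np.zeros(3),np.array(c['mtx'],float),np.array(c['dist'],float))[0][0,0]
E
python3 - <<'E'
from h import *
a=snap('scene','s0');b=snap('top','t0')
print(monitor.sense())
for c in(a,b):print(np.round(c['world_from_camera'],3))
E
```

```text
{'time': 0.1, 'qpos': array([-1.41056540e+00,  3.00434214e-01,  1.52151705e+00, -1.28234419e-05,
        1.32071226e+00, -6.66146133e-02]), 'qd': array([ 1.09985739e-03, -1.46087671e-03, -1.87537528e-03,  1.36952143e-04,
       -1.20867840e-03, -4.21122950e-05]), 'tau': array([ 2.93939134e-03, -5.44370770e+01, -3.62368405e+01, -2.93741300e-05,
        2.97457198e-03, -9.49996348e-08]), 'ee_pos': array([ 0.12365283, -0.535718  ,  0.24476863]), 'ee_rot': array([[ 9.74379986e-01,  2.24908003e-01, -1.83117396e-04],
       [ 2.24908070e-01, -9.74379416e-01,  1.05516298e-03],
       [ 5.88887778e-05, -1.06931427e-03, -9.99999427e-01]]), 'force': array([0.29778688, 0.26130746, 0.00407228]), 'wrist_torque': array([ 0.03174124,  0.04511323, -0.04893989]), 'gripper_force': 0.0, 'grip_width': 0.08527159665750009}
[[-0.046 -0.683  0.729  1.804]
 [ 0.999 -0.04   0.025  0.12 ]
 [ 0.012  0.729  0.684  1.357]
 [ 0.     0.     0.     1.   ]]
[[ 0.019  0.991 -0.133  0.272]
 [-1.     0.021  0.008  0.076]
 [ 0.011  0.133  0.991  1.608]
 [ 0.     0.     0.     1.   ]]
```

View pics/t0.png

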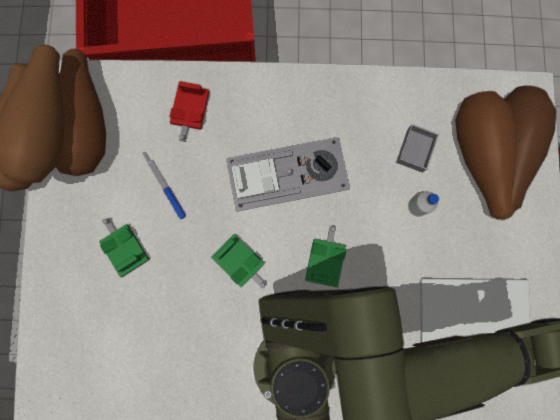

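View pics/s0.png

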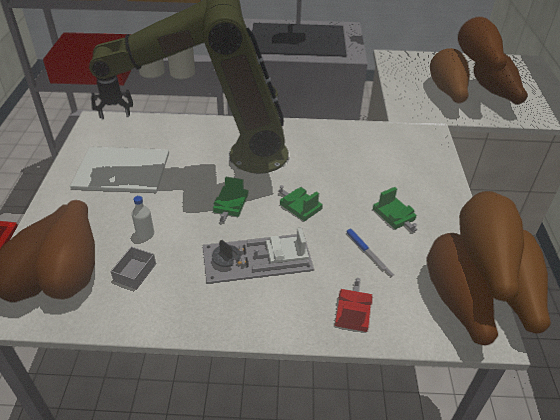

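The top view shows the white rest at about (255,180) in the grey plate (centre 287,174), with the cam and its black bar at (322,165). The look-alikes are green at (124,250), (238,260) and (326,260), and red at (189,105). The knife is at (165,185), the bottle at (428,202) and the tub at (417,148). I choose the white one in the plate and check it in a crop.

```bash
python3 - <<'E'
from h import *
c=load('t0');im=c['pixels'][130:220,220:355,::-1]
cv2.imwrite('pics/t0c.png',cv2.resize(im,None,fx=5.9,fy=5.9,interpolation=cv2.INTER_CUBIC))
for uv,z in(((322,162),.088),((323,166),.037),((290,172),.044),((238,181),.093)):print(uv,at(c,uv,z).round(3))
E
```

```text
(322, 162) [ 0.606 -0.07   0.088]
(323, 166) [ 0.605 -0.078  0.037]
(290, 172) [0.583 0.023 0.044]
(238, 181) [0.543 0.177 0.093]
```

View pics/t0c.png

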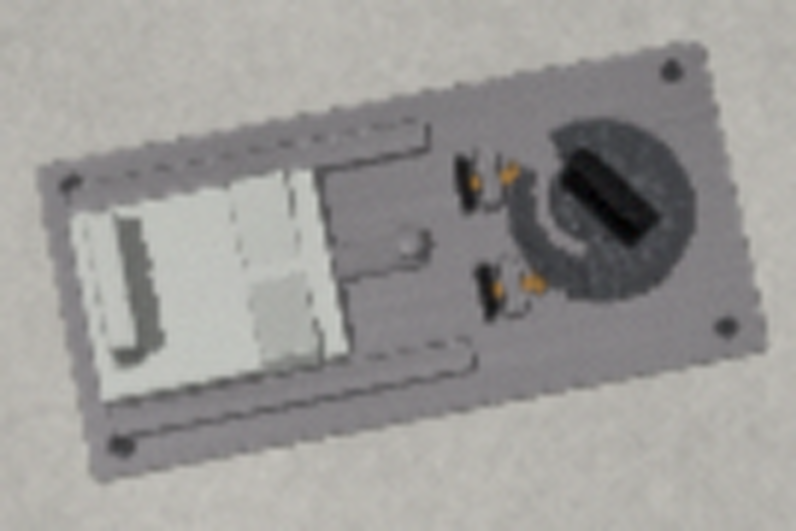

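The crop shows the white rest in its guides, with the stud at crop (415,245), the end plate at (120,290) and pads facing the rest. The cam disc is centred at about (603,210) with its bar from (580,155) to (645,240). The mouth is at upper left, so the cam is not open. The choice is confirmed.

```bash
cat > m.py <<'E'
from h import *
c=load('t0')
f=lambda x,y,z:at(c,(220+(x+.5)/5.9-.5,130+(y+.5)/5.9-.5),z)
P=np.array([f(40,170,.01),f(705,45,.01),f(768,350,.01),f(98,480,.01)])
ctr=P.mean(0); v=(P[0]+P[3]-P[1]-P[2])/2; print('len',np.linalg.norm(v),np.linalg.norm((P[0]+P[1]-P[2]-P[3])/2))
yh=v[:2]/np.linalg.norm(v[:2]); print('ctr',ctr,'yhat',yh)
xh=np.array([yh[1],-yh[0]]); print('xhat',xh)
ca=ctr[:2]-.1*yh; print('cam from dock',ca)
im=c['pixels'][130:220,220:355].astype(int)
m=(im.max(2)<38).astype(np.uint8); m[:, :90]=0
n,l,s,_=cv2.connectedComponentsWithStats(m); k=1+s[1:,4].argmax(); print(s[k])
ys,xs=np.nonzero(l==k); W=np.array([at(c,(x+220,y+130),.08)[:2] for x,y in zip(xs,ys)])
r=cv2.minAreaRect(W.astype(np.float32)*1000); print('bar',r); bp=cv2.boxPoints(r)/1000
e=[bp[1]-bp[0],bp[2]-bp[1]];b=max(e,key=np.linalg.norm);b/=np.linalg.norm(b)
if b@yh<0:b=-b
print('bar dir',b,'angle cw from yhat',np.arctan2(-(yh[0]*b[1]-yh[1]*b[0]),yh@b))
st=f(415,243,.047)[:2]; print('stud',st,'in dock',xh@(st-ctr[:2]),yh@(st-ctr[:2]))
t=(f(88,215,.093)+f(145,360,.093))/2
for q in((112,220),(150,350),(80,215),(100,400)): 
  w=f(*q,.093)[:2]-ctr[:2]; print(q,xh@w,yh@w)
E
python3 m.py
```

```text
len 0.3581530420351093 0.16745361472383788
ctr [0.58435295 0.0280571  0.01      ] yhat [-0.21190267  0.97729077]
xhat [0.97729077 0.21190267]
cam from dock [ 0.60554322 -0.06967198]
[ 95  25  16  17 121]
bar ((605.3028564453125, -70.56302642822266), (50.709617614746094, 21.492164611816406), 46.48820877075195)
bar dir [0.6885046  0.72523206] angle cw from yhat 0.9729464235624475
stud [0.58593624 0.02373979] in dock 0.000632487584202652 -0.004554774851207911
(112, 220) 0.032233585802880986 0.14493756131569902
(150, 350) -0.0359482117232872 0.1384534137917893
(80, 215) 0.037792490725542346 0.16014230468928933
(100, 400) -0.05583315555415795 0.16735246267500528
```

Call:
play_rows([
  [40,-24,0],
  [82,-49,0],
  [124,-75,0],
  [166,-100,0],
  [208,-125,0],
  [250,-150,0],
  [285,-171,0],
  [300,-180,0],
], claw=[1,1,1,1,1,1,1,1], yaw=[0,0,0,0,0,0,0,0])

```text
time: 0.9
ee_pos: [0.3773, -0.2907, 0.2451]
ee_rot: [[0.974, 0.227, -0.0], [0.227, -0.974, 0.001], [0.0, -0.001, -1.0]]
force: [0.3, -1.0, 0.6]
grip_width: 0.0855
gripper_force: 0.0
```

Call:
play_rows([
  [40,-24,0],
  [82,-49,0],
  [124,-75,0],
  [166,-100,0],
  [208,-125,0],
  [240,-145,0],
  [265,-160,0],
  [274,-166,0],
], claw=[1,1,1,1,1,1,1,1], yaw=[-4,-9,-14,-20,-25,-30,-33,-33.5])

```text
time: 1.7
ee_pos: [0.6063, -0.0677, 0.2444]
ee_rot: [[0.686, 0.728, -0.001], [0.728, -0.686, 0.0], [-0.0, -0.001, -1.0]]
force: [-0.6, -0.4, 0.2]
grip_width: 0.0852
gripper_force: 0.0
```

```bash
python3 - <<'E'
from h import *
s=monitor.sense();print(s['time'],s['ee_pos'],s['ee_rot'],s['qpos'])
c=snap('wrist','w1'); print(np.round(c['world_from_camera'],3))
E
```

```text
1.7 [ 0.60626768 -0.06766368  0.24441363] [[ 6.85773833e-01  7.27813980e-01 -1.02979986e-03]
 [ 7.27814591e-01 -6.85773841e-01  4.00626545e-04]
 [-4.14628205e-04 -1.02424256e-03 -9.99999390e-01]] [-1.71262993e-01  4.36079482e-01  1.33819950e+00  2.23828814e-04
  1.36839668e+00  5.84358582e-01]
[[ 0.728  0.649  0.22   0.661]
 [-0.686  0.691  0.231 -0.008]
 [-0.002 -0.319  0.948  0.373]
 [ 0.     0.     0.     1.   ]]
```

View pics/w1.png

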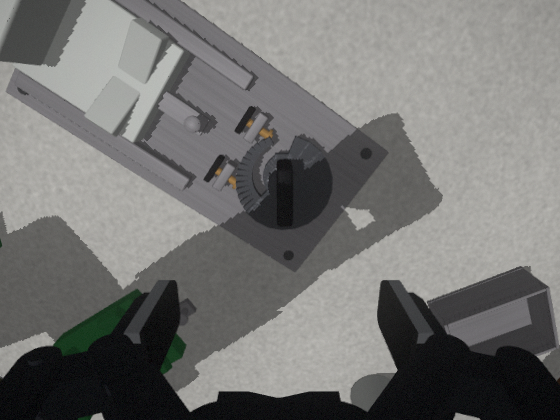

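The wrist view shows the bar at about (285,190) running vertically in the picture, so it lies along tool x. The stud head is at (193,122), the rails and pads are clear, and the plate's near corners are at (387,152) and (295,271).

```bash
cat > d.py <<'E'
from h import *
c=load('w1'); im=c['pixels'].astype(int)
crop=im[140:240,225:345]; print([crop[r-140,283-225].tolist() for r in range(152,236,6)])
A=at(c,(387,152),.01);B=at(c,(295,271),.01);C=at(c,(6,88),.01)
print(A,B,C,'w',np.linalg.norm(A-B),'l',np.linalg.norm(B-C))
b1,b2,b3=[at(c,p,.012) for p in((366,153),(289,256),(23,90))]
yh=(b3-b2)[:2];yh/=np.linalg.norm(yh);print('yh',yh,'bolt mid',(b1+b2)/2,np.linalg.norm(b1-b2),np.linalg.norm(b3-b2))
y2=(C-B)[:2];y2/=np.linalg.norm(y2);print('yh2',y2,'cam',(A+B)[:2]/2+.08*y2)
for u in(279,291):
  print(u,at(c,(u,163),.088)[:2],at(c,(u,222),.06)[:2],at(c,(u,212),.088)[:2])
print('stud',at(c,(193,121),.048)[:2])
E
python3 d.py
```

```text
[[57, 58, 60], [60, 59, 64], [25, 23, 27], [26, 26, 29], [30, 31, 34], [18, 19, 19], [14, 13, 14], [19, 18, 18], [16, 13, 18], [24, 22, 22], [16, 14, 19], [21, 21, 24], [21, 15, 19], [64, 63, 66]]
[ 0.70484538 -0.12484614  0.01      ] [ 0.54252058 -0.16105674  0.01      ] [0.46792181 0.18923493 0.01      ] w 0.16631460965472844 l 0.35814693810821635
yh [-0.21893983  0.97573836] bolt mid [ 0.61954039 -0.12582062  0.012     ] 0.14050913245338695 0.3236339723702666
yh2 [-0.20829095  0.97806691] cam [ 0.6070197  -0.06470609]
279 [ 0.6251583  -0.04617971] [ 0.5829273  -0.09107292] [ 0.59618819 -0.07698421]
291 [ 0.63231485 -0.05290952] [ 0.59122899 -0.09887826] [ 0.60367428 -0.08402293]
stud [0.5898153  0.02970752]
```

Call:
play_rows([
  [0,1,30],
  [0,2,65],
  [0,2,100],
  [0,2,130],
  [0,2,155],
  [0,2,170],
  [0,2,177],
  [0,2,177],
], claw=[1,1,1,1,1,1,1,1], yaw=[0,0,0,0,0,0,0,0])

```text
time: 2.55
ee_pos: [0.6064, -0.0715, 0.0682]
ee_rot: [[0.689, 0.725, -0.0], [0.725, -0.689, 0.0], [-0.0, -0.0, -1.0]]
force: [-0.7, 0.6, 0.3]
grip_width: 0.0854
gripper_force: 0.0
```

Call:
play_rows([
  [0,0,0],
  [0,0,0],
  [0,0,0],
  [0,0,0],
  [0,0,0],
  [0,0,0],
  [0,0,0],
  [0,0,0],
], claw=[0.2,-0.2,-0.4,-0.6,-0.8,-1,-1,-1], yaw=[0,0,0,0,0,0,0,0])

```text
time: 3.35
ee_pos: [0.6084, -0.0726, 0.0692]
ee_rot: [[0.689, 0.725, 0.005], [0.725, -0.689, -0.002], [0.002, 0.005, -1.0]]
force: [12.8, -11.8, -3.2]
grip_width: 0.0134
gripper_force: 63.0
```

```bash
cat > st.py <<'E'
from h import *
s=monitor.sense();R=s['ee_rot']
print(s['time'],s['ee_pos'].round(4),'xang',np.degrees(np.arctan2(R[1,0],R[0,0])).round(2),'F',s['force'].round(2),'Ftool',(R.T@s['force']).round(2),'M',s['wrist_torque'].round(3),'w',round(s['grip_width'],4),'g',s['gripper_force'],'tau6',s['tau'][5],'q6',s['qpos'][5])
E
python3 st.py
```

```text
3.35 [ 0.6084 -0.0726  0.0692] xang 46.47 F [ 12.82 -11.79  -3.21] Ftool [ 0.28 17.4   3.31] M [-1.537 -1.775  0.164] w 0.0134 g 62.970110177993774 tau6 0.14368023723363876 q6 0.5825745013989779
```

Call:
play_rows([
  [0,1,0],
  [0,2,0],
  [0,2.3,0],
  [0,2.3,0],
  [0,2.3,0],
  [0,2.3,0],
  [0,2.3,0],
  [0,2.3,0],
], claw=[-1,-1,-1,-1,-1,-1,-1,-1], yaw=[0,0,0,0,0,0,0,0])

```text
time: 4.15
ee_pos: [0.6085, -0.0727, 0.0692]
ee_rot: [[0.688, 0.725, 0.001], [0.725, -0.688, -0.0], [0.0, 0.001, -1.0]]
force: [-2.5, -0.8, 7.8]
grip_width: 0.0133
gripper_force: 64.7
```

```bash
python3 st.py
```

```text
4.15 [ 0.6085 -0.0727  0.0692] xang 46.5 F [-2.54 -0.8   7.81] Ftool [-2.33 -1.29 -7.81] M [-0.007  0.469  0.11 ] w 0.0133 g 64.74088668823242 tau6 0.09099920047447085 q6 0.5805684685527593
```

Call:
play_rows([
  [0,0,0],
  [0,0,0],
  [0,0,0],
  [0,0,0],
  [0,0,0],
  [0,0,0],
  [0,0,0],
  [0,0,0],
], claw=[-1,-1,-1,-1,-1,-1,-1,-1], yaw=[-5,-11,-17,-23,-29,-35,-40,-40])

```text
time: 4.95
ee_pos: [0.609, -0.0729, 0.0692]
ee_rot: [[0.06, 0.998, 0.002], [0.998, -0.06, -0.001], [-0.0, 0.002, -1.0]]
force: [3.7, -2.3, 6.3]
grip_width: 0.0129
gripper_force: 64.4
```

```bash
python3 st.py
```

```text
4.95 [ 0.609  -0.0729  0.0692] xang 86.58 F [ 3.69 -2.35  6.31] Ftool [-2.13  3.83 -6.3 ] M [-0.292 -0.411  0.146] w 0.0129 g 64.36747312545776 tau6 -1.5778739377856255 q6 -0.11901451597137044
```

Call:
play_rows([
  [0,0.5,0],
  [0,0.5,0],
  [0,0.5,0],
  [0,0.5,0],
  [0,0.5,0],
  [0,0.5,0],
  [0,0.5,0],
  [0,0.5,0],
], claw=[-1,-1,-1,-1,-1,-1,-1,-1], yaw=[-2,-4,-6,-8,-10,-11,-12,-13])

```text
time: 5.75
ee_pos: [0.6092, -0.0729, 0.0692]
ee_rot: [[-0.163, 0.987, 0.001], [0.987, 0.163, -0.0], [-0.001, 0.001, -1.0]]
force: [-0.1, -1.4, 6.8]
grip_width: 0.0134
gripper_force: 64.6
```

```bash
python3 st.py
```

```text
5.75 [ 0.6092 -0.0729  0.0692] xang 99.37 F [-0.15 -1.38  6.81] Ftool [-1.34 -0.36 -6.81] M [-0.207  0.036 -0.142] w 0.0134 g 64.64444518089294 tau6 0.20053697749972343 q6 -0.34214739082504303
```

Call:
play_rows([
  [0,0,0],
  [0,0,0],
  [0,0,0],
  [0,0,0],
  [0,0,0],
  [0,0,0],
  [0,0,0],
  [0,0,0],
], claw=[-1,-1,-1,-1,-1,-1,-1,-1], yaw=[-0.5,-1,-1.5,-2,-2.5,-3,-3.5,-4])

```text
time: 6.55
ee_pos: [0.6093, -0.073, 0.0692]
ee_rot: [[-0.23, 0.973, 0.002], [0.973, 0.23, -0.0], [-0.001, 0.002, -1.0]]
force: [1.6, -3.4, 6.8]
grip_width: 0.0128
gripper_force: 65.8
```

```bash
python3 st.py; python3 -c "
from h import *
snap('wrist','w2');snap('top','t2')"
```

```text
6.55 [ 0.6093 -0.073   0.0692] xang 103.29 F [ 1.58 -3.41  6.82] Ftool [-3.69  0.76 -6.82] M [-0.407 -0.16  -0.81 ] w 0.0128 g 65.7617461681366 tau6 -0.6879960559308529 q6 -0.41093656522218874
```

Call:
play_rows([
  [0,0,0],
  [0,0,0],
  [0,0,0],
  [0,0,0],
  [0,0,-20],
  [0,0,-50],
  [0,0,-80],
  [0,0,-100],
], claw=[-0.6,-0.3,0,0.3,0.3,0.3,0.3,0.3], yaw=[0,0,0,0,0,0,0,0])

```text
time: 7.45
ee_pos: [0.6091, -0.0727, 0.1704]
ee_rot: [[-0.233, 0.972, 0.002], [0.972, 0.233, -0.0], [-0.001, 0.002, -1.0]]
force: [0.6, -0.4, 0.5]
grip_width: 0.0555
gripper_force: 0.0
```

Call:
play_rows([
  [15,0,-10],
  [40,0,-20],
  [65,0,-20],
  [90,0,-20],
  [115,0,-20],
  [135,0,-20],
  [148,0,-20],
  [150,0,-20],
], claw=[0.3,0.3,0.3,0.3,0.3,0.3,0.3,0.3], yaw=[-8,-16,-24,-32,-40,-48,-56,-60])

```text
time: 8.25
ee_pos: [0.5733, 0.0747, 0.1883]
ee_rot: [[-0.961, 0.278, -0.0], [0.278, 0.961, 0.0], [0.0, 0.0, -1.0]]
force: [-0.3, -0.6, -0.3]
grip_width: 0.0556
gripper_force: 0.0
```

```bash
python3 - <<'E'
from h import *
import subprocess
c=snap('wrist','w3'); t=snap('top','t3')
im=np.hstack([c['pixels'],cv2.resize(t['pixels'][120:230,210:356],(560,420),interpolation=cv2.INTER_CUBIC)])[:,:,::-1]
cv2.imwrite('pics/c3.png',cv2.resize(im,(800,300),interpolation=cv2.INTER_AREA))
E
python3 st.py
```

```text
8.35 [0.5736 0.0737 0.1882] xang 163.59 F [ 0.19  0.11 -1.02] Ftool [-0.15  0.16  1.02] M [-0.019  0.014 -0.033] w 0.0559 g 0.0 tau6 -1.365407444536686 q6 -1.2199535047949197
```

View pics/c3.png

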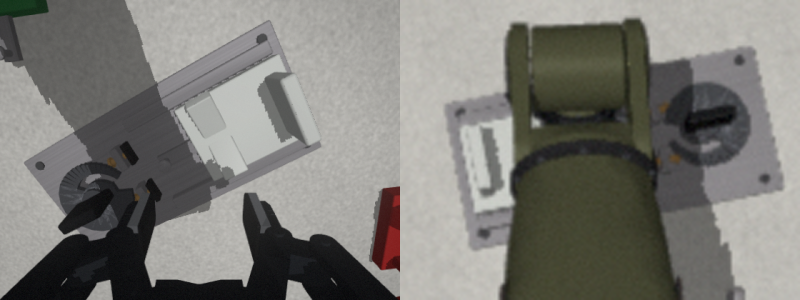

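The wrist view (left) shows the cam open, with its mouth facing the rest and the bar along the guides. The end plate's top strip runs in full-picture pixels from about (390,97) to (436,199). In the top view the bar is now along the dock.

```bash
python3 - <<'E'
from h import *
c=load('w3'); g=c['pixels'].astype(int)
cam=np.array([.6093,-.0728]); yh=np.array([-.212,.977]);xh=np.array([.977,.212])
m=(g.min(2)>150).astype(np.uint8)
cv2.imwrite('pics/c4.png',cv2.resize(g[80:215,350:470,::-1].astype(np.uint8),None,fx=4.4,fy=4.4,interpolation=cv2.INTER_CUBIC))
for y in(110,125,140,155,170,185): print(y,[int(v) for v in g[y,365:455:3].mean(1)])
# dock corners from this view for frame check (z=.01): full px
for n,uv in(('bolt',(369,54)),('bolt',(56,233))): print(n,at(c,uv,.011)[:2])
E
```

```text
110 [190, 190, 95, 88, 90, 93, 94, 95, 98, 100, 135, 167, 176, 184, 187, 187, 188, 174, 168, 171, 174, 172, 172, 169, 175, 175, 172, 178, 180, 176]
125 [112, 113, 112, 112, 87, 87, 88, 87, 88, 83, 92, 149, 179, 186, 186, 188, 188, 188, 189, 176, 172, 172, 176, 174, 171, 173, 173, 173, 179, 174]
140 [190, 112, 113, 110, 112, 112, 86, 83, 88, 85, 88, 88, 91, 143, 176, 187, 186, 186, 189, 186, 187, 174, 178, 176, 175, 176, 176, 174, 173, 173]
155 [191, 190, 146, 123, 109, 111, 114, 111, 95, 87, 87, 89, 86, 84, 86, 137, 173, 184, 187, 185, 186, 188, 188, 173, 173, 174, 171, 166, 174, 174]
170 [190, 191, 188, 188, 189, 126, 111, 112, 111, 110, 104, 87, 85, 88, 87, 86, 87, 132, 168, 184, 186, 184, 187, 187, 186, 170, 173, 168, 174, 175]
185 [190, 188, 187, 189, 187, 186, 188, 143, 111, 112, 111, 112, 111, 94, 86, 87, 88, 86, 86, 125, 166, 185, 184, 184, 186, 185, 184, 168, 178, 173]
bolt [0.48207561 0.17740763]
bolt [ 0.55225866 -0.14042656]
```

View pics/c4.png

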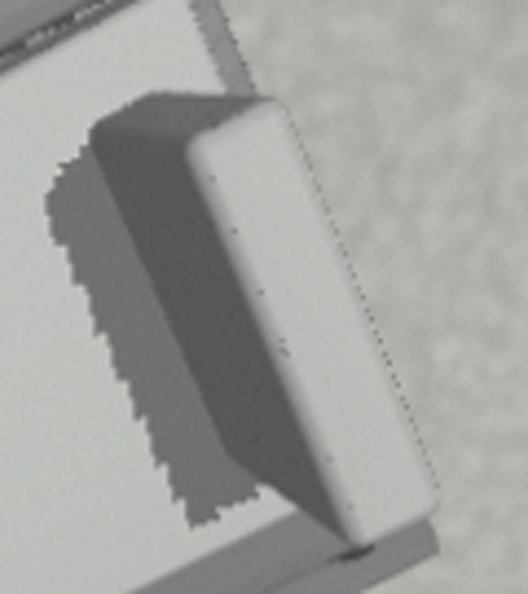

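The crop shows the end plate's top face with corners at (190,143), (285,100), (440,505) and (358,548). Its centre is at full-picture (422,154).

```bash
python3 - <<'E'
from h import *
c=load('w3')
f=lambda x,y:at(c,(350+x/4.4,80+y/4.4),.093)[:2]
q=[f(190,143),f(285,100),f(440,505),f(358,548)]
ctr=sum(q)/4; L=(q[3]+q[2]-q[0]-q[1])/2; T=(q[1]+q[2]-q[0]-q[3])/2
print(ctr,L,np.linalg.norm(L),T,np.linalg.norm(T),'angle L',np.degrees(np.arctan2(L[1],L[0])))
cam=np.array([.6093,-.0728]);d=ctr-cam;print(d,np.linalg.norm(d),d/np.linalg.norm(d))
s=monitor.sense();R=s['ee_rot'];print('shift tool mm',1000*R.T@np.r_[ctr-s['ee_pos'][:2],0])
E
```

```text
[0.553875  0.1774942] [0.06561371 0.01380644] 0.06705055170928192 [-0.00273961  0.01363333] 0.013905864890659135 angle L 11.88283052334822
[-0.055425   0.2502942] 0.25635740124379575 [-0.21620209  0.97634864]
shift tool mm [4.82690826e+01 9.40017228e+01 2.50967814e-03]
```

Call:
play_rows([
  [8,15,0],
  [20,40,0],
  [32,65,0],
  [42,83,0],
  [45,89,10],
  [45,89,30],
  [45,89,50],
  [45,89,60],
], claw=[0.3,0.3,0.3,0.3,0.3,0.3,0.3,0.3], yaw=[-5,-12,-19,-25,-28.4,-28.4,-28.4,-28.4])

```text
time: 9.15
ee_pos: [0.5554, 0.1709, 0.1266]
ee_rot: [[-0.979, -0.204, -0.002], [-0.204, 0.979, -0.001], [0.002, -0.0, -1.0]]
force: [0.6, 1.5, -0.6]
grip_width: 0.0557
gripper_force: 0.0
```

Call:
play_rows([
  [0,0,10],
  [0,0,25],
  [0,0,40],
  [0,0,52],
  [0,0,60],
  [0,0,67],
  [0,0,69],
  [0,0,69],
], claw=[0.3,0.3,0.3,0.3,0.3,0.3,0.3,0.3], yaw=[0,0,0,0,0,0,0,0])

```text
time: 9.95
ee_pos: [0.556, 0.1713, 0.0593]
ee_rot: [[-0.979, -0.206, -0.0], [-0.206, 0.979, -0.0], [0.0, 0.0, -1.0]]
force: [-0.0, 0.5, 0.8]
grip_width: 0.0555
gripper_force: 0.0
```

Call:
play_rows([
  [0,0,0],
  [0,0,0],
  [0,0,0],
  [0,0,0],
  [0,0,0],
  [0,0,0],
  [0,0,0],
  [0,0,0],
], claw=[0.1,-0.1,-0.3,-0.5,-0.7,-0.9,-1,-1], yaw=[0,0,0,0,0,0,0,0])

```text
time: 10.75
ee_pos: [0.5561, 0.1713, 0.0596]
ee_rot: [[-0.979, -0.206, 0.0], [-0.206, 0.979, 0.0], [-0.0, 0.0, -1.0]]
force: [-0.6, 0.9, 5.3]
grip_width: 0.0156
gripper_force: 59.4
```

```bash
python3 st.py
```

```text
10.75 [0.5561 0.1713 0.0596] xang -168.1 F [-0.59  0.92  5.25] Ftool [ 0.38  1.02 -5.25] M [ 0.116  0.145 -0.009] w 0.0156 g 59.42676901817322 tau6 0.0029085906862746924 q6 -1.5425005550249613
```

Call:
play_rows([
  [0,-4,0],
  [0,-11,0],
  [0,-18,0],
  [0,-25,0],
  [0,-32,0],
  [0,-39,0],
  [0,-46,0],
  [0,-50,0],
], claw=[-1,-1,-1,-1,-1,-1,-1,-1], yaw=[0,0,0,0,0,0,0,0])

```text
time: 11.55
ee_pos: [0.5666, 0.1217, 0.0595]
ee_rot: [[-0.979, -0.206, 0.001], [-0.206, 0.979, 0.0], [-0.001, 0.0, -1.0]]
force: [-0.5, 1.5, 4.9]
grip_width: 0.0154
gripper_force: 59.7
```

```bash
python3 st.py
```

```text
11.55 [0.5666 0.1217 0.0595] xang -168.13 F [-0.46  1.52  4.87] Ftool [ 0.13  1.58 -4.87] M [0.32  0.095 0.025] w 0.0154 g 59.737449288368225 tau6 0.0578347931150347 q6 -1.6296449428482511
```

Call:
play_rows([
  [0,-1,0],
  [0,-2.5,0],
  [0,-4,0],
  [0,-5.5,0],
  [0,-7,0],
  [0,-8.5,0],
  [0,-10,0],
  [0,-11,0],
], claw=[-1,-1,-1,-1,-1,-1,-1,-1], yaw=[0,0,0,0,0,0,0,0])

```text
time: 12.35
ee_pos: [0.5687, 0.1114, 0.0596]
ee_rot: [[-0.979, -0.206, 0.001], [-0.206, 0.979, 0.0], [-0.001, 0.0, -1.0]]
force: [-0.4, 0.7, 5.5]
grip_width: 0.0156
gripper_force: 59.8
```

```bash
python3 st.py; python3 -c "
from h import *
s=monitor.sense();print(np.linalg.norm(s['ee_pos'][:2]-[.6093,-.0728])-.152)
snap('top','t4')
c=snap('wrist','w4')"
```

```text
12.35 [0.5687 0.1114 0.0596] xang -168.11 F [-0.43  0.74  5.49] Ftool [ 0.27  0.81 -5.49] M [0.232 0.034 0.026] w 0.0156 g 59.75450813770294 tau6 0.021900240099057555 q6 -1.6482650135689294
0.03657149347836658
```

View pics/w4.png

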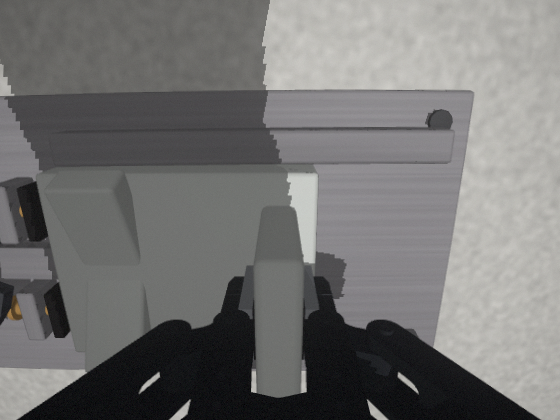

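The wrist view shows the end plate held at (278,300) and the slab front at (75,250), close to the black pads at (35,210) and (58,310). I creep on until the stud bottoms.

Call:
play_rows([
  [0,-0.4,0],
  [0,-0.8,0],
  [0,-1.2,0],
  [0,-1.6,0],
  [0,-2,0],
  [0,-2.2,0],
  [0,-2.4,0],
  [0,-2.4,0],
], claw=[-1,-1,-1,-1,-1,-1,-1,-1], yaw=[0,0,0,0,0,0,0,0])

```text
time: 13.25
ee_pos: [0.5691, 0.1095, 0.0595]
ee_rot: [[-0.979, -0.206, 0.0], [-0.206, 0.979, 0.001], [-0.001, 0.001, -1.0]]
force: [-1.1, 5.2, 5.5]
grip_width: 0.0155
gripper_force: 59.8
```

```bash
python3 st.py
```

```text
13.25 [0.5691 0.1095 0.0595] xang -168.1 F [-1.09  5.18  5.51] Ftool [-0.    5.3  -5.51] M [ 0.82   0.206 -0.039] w 0.0155 g 59.79773461818695 tau6 -0.026795276789925992 q6 -1.6522785235952646
```

Call:
play_rows([
  [0,-0.3,0],
  [0,-0.6,0],
  [0,-0.9,0],
  [0,-1.2,0],
  [0,-1.4,0],
  [0,-1.5,0],
  [0,-1.5,0],
  [0,-1.5,0],
], claw=[-1,-1,-1,-1,-1,-1,-1,-1], yaw=[0,0,0,0,0,0,0,0])

```text
time: 14.05
ee_pos: [0.5691, 0.1093, 0.0596]
ee_rot: [[-0.978, -0.207, 0.0], [-0.207, 0.978, 0.002], [-0.001, 0.002, -1.0]]
force: [-3.5, 16.3, 6.6]
grip_width: 0.0148
gripper_force: 60.1
```

```bash
python3 st.py
```

```text
14.05 [0.5691 0.1093 0.0596] xang -168.07 F [-3.46 16.31  6.57] Ftool [ 1.000e-02  1.668e+01 -6.540e+00] M [ 2.092  0.493 -0.071] w 0.0148 g 60.07890522480011 tau6 -0.04919020808301866 q6 -1.6548461006248159
```

Call:
play_rows([
  [0,0.7,0],
  [0,1.4,0],
  [0,1.6,0],
  [0,1.6,0],
  [0,1.6,0],
  [0,1.6,0],
  [0,1.6,0],
  [0,1.6,0],
], claw=[-1,-1,-1,-0.7,-0.4,-0.1,0.2,0.3], yaw=[0,0,0,0,0,0,0,0])

```text
time: 14.85
ee_pos: [0.5689, 0.1092, 0.0591]
ee_rot: [[-0.979, -0.206, -0.0], [-0.206, 0.979, -0.0], [0.0, -0.0, -1.0]]
force: [-0.0, -1.0, 0.8]
grip_width: 0.0556
gripper_force: 0.0
```

Call:
play_rows([
  [0,0,-10],
  [0,0,-30],
  [0,0,-60],
  [0,0,-90],
  [0,0,-110],
  [0,0,-120],
  [0,0,-120],
  [0,0,-120],
], claw=[0.3,0.3,0.3,0.3,0.3,0.3,0.3,0.3], yaw=[0,0,0,0,0,0,0,0])

```text
time: 15.65
ee_pos: [0.5686, 0.1093, 0.1785]
ee_rot: [[-0.979, -0.206, -0.001], [-0.206, 0.979, -0.0], [0.001, 0.0, -1.0]]
force: [-0.9, 0.0, 0.4]
grip_width: 0.0556
gripper_force: 0.0
```

```bash
python3 st.py; python3 - <<'E'
from h import *
s=monitor.sense();R=s['ee_rot'];print(1000*R.T@(np.array([.6093,-.0728,.179])-s['ee_pos']))
E
```

```text
15.65 [0.5686 0.1093 0.1785] xang -168.11 F [-0.9   0.03  0.45] Ftool [ 0.87  0.22 -0.45] M [-0.029 -0.004  0.006] w 0.0556 g 0.0 tau6 -0.0002455941830703523 q6 -1.6517377394246744
[  -2.27459472 -186.56069601   -0.55635367]
```

Call:
play_rows([
  [0,-15,0],
  [0,-45,0],
  [-1,-80,0],
  [-1,-115,0],
  [-2,-145,0],
  [-2,-170,0],
  [-2,-184,0],
  [-2.3,-186.6,0],
], claw=[0.3,0.3,0.3,0.3,0.3,0.3,0.3,0.3], yaw=[5,12,20,28,36,43,48,50])

```text
time: 16.45
ee_pos: [0.6093, -0.0745, 0.1774]
ee_rot: [[-0.784, 0.621, -0.003], [0.621, 0.784, 0.0], [0.002, -0.001, -1.0]]
force: [-0.2, 1.2, -0.8]
grip_width: 0.0558
gripper_force: 0.0
```

Call:
play_rows([
  [0,0,0],
  [0,0,0],
  [0,0,0],
  [0,0,0],
  [0,0,0],
  [0,0,0],
  [0,0,0],
  [0,0,0],
], claw=[0.3,0.3,0.3,0.3,0.3,0.3,0.3,0.3], yaw=[6,13,20,27,34,38,40,40])

```text
time: 17.25
ee_pos: [0.6092, -0.0727, 0.1778]
ee_rot: [[-0.206, 0.979, -0.002], [0.979, 0.206, 0.0], [0.001, -0.002, -1.0]]
force: [-0.3, -0.3, 0.3]
grip_width: 0.0553
gripper_force: 0.0
```

```bash
python3 st.py; python3 - <<'E'
from h import *
c=snap('wrist','w5')
s=monitor.sense();R=s['ee_rot'];print(1000*R.T@(np.array([.6093,-.0728,.0692])-s['ee_pos']))
E
```

```text
17.25 [ 0.6092 -0.0727  0.1778] xang 101.86 F [-0.26 -0.26  0.26] Ftool [-0.2  -0.3  -0.26] M [-0.019  0.029  0.027] w 0.0553 g 0.0 tau6 0.7425502873957157 q6 -0.38553677217445426
[ -0.13268534   0.15933022 108.8353582 ]
```

View pics/w5.png

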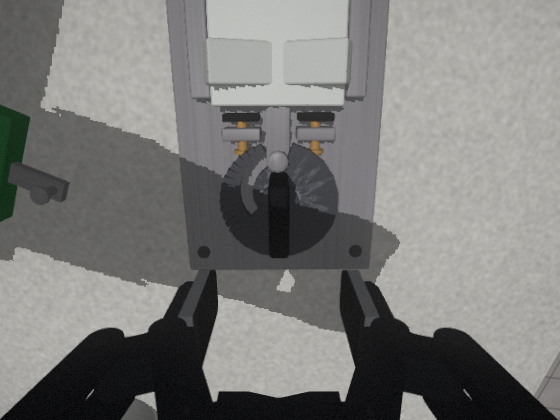

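The wrist view shows the stud head at (278,160) inside the mouth, right beside the vertical bar (279,210), with a small gap between the slab front and the pads (240 and 315, 117). The fit is good, so I grip the bar.

Call:
play_rows([
  [0,0,10],
  [0,0,30],
  [0,0,55],
  [0,0,78],
  [0,0,95],
  [0,0,105],
  [0,0,109],
  [0,0,109],
], claw=[0.3,0.3,0.3,0.3,0.3,0.3,0.3,0.3], yaw=[0,0,0,0,0,0,0,0])

```text
time: 18.1
ee_pos: [0.6096, -0.0728, 0.07]
ee_rot: [[-0.206, 0.978, -0.0], [0.978, 0.206, 0.0], [0.0, -0.0, -1.0]]
force: [-0.5, 0.1, -0.1]
grip_width: 0.0558
gripper_force: 0.0
```

Call:
play_rows([
  [0,0,0],
  [0,0,0],
  [0,0,0],
  [0,0,0],
  [0,0,0],
  [0,0,0],
  [0,0,0],
  [0,0,0],
], claw=[0,-0.2,-0.4,-0.6,-0.8,-1,-1,-1], yaw=[0,0,0,0,0,0,0,0])

```text
time: 18.9
ee_pos: [0.6093, -0.0729, 0.0707]
ee_rot: [[-0.206, 0.979, -0.001], [0.979, 0.206, -0.0], [0.0, -0.001, -1.0]]
force: [-5.9, -1.0, 4.9]
grip_width: 0.0133
gripper_force: 59.0
```

```bash
python3 st.py
```

```text
18.9 [ 0.6093 -0.0729  0.0707] xang 101.9 F [-5.92 -1.02  4.87] Ftool [ 0.22 -6.01 -4.87] M [-0.021  0.86   0.158] w 0.0133 g 59.0042120218277 tau6 0.09989829501137137 q6 -0.386151856371388
```

Call:
play_rows([
  [0,-0.4,0],
  [0,-0.7,0],
  [0,-0.7,0],
  [0,-0.7,0],
  [0,-0.7,0],
  [0,-0.7,0],
  [0,-0.7,0],
  [0,-0.7,0],
], claw=[-1,-1,-1,-1,-1,-1,-1,-1], yaw=[2,6,10,14,18,22,23,24])

```text
time: 19.7
ee_pos: [0.609, -0.0729, 0.0707]
ee_rot: [[0.209, 0.978, -0.0], [0.978, -0.209, -0.0], [-0.0, -0.0, -1.0]]
force: [-5.1, 1.0, 6.1]
grip_width: 0.0132
gripper_force: 59.2
```

```bash
python3 st.py
```

```text
19.7 [ 0.609  -0.0729  0.0707] xang 77.94 F [-5.09  1.01  6.11] Ftool [-0.07 -5.19 -6.11] M [0.013 0.586 0.182] w 0.0132 g 59.200724959373474 tau6 -0.09442653972655535 q6 0.03172943358102931
```

Call:
play_rows([
  [0,0,0],
  [0,0,0],
  [0,0,0],
  [0,0,0],
  [0,0,0],
  [0,0,0],
  [0,0,0],
  [0,0,0],
], claw=[-1,-1,-1,-1,-1,-1,-1,-1], yaw=[1,2,3,4,5,6,7,8])

```text
time: 20.5
ee_pos: [0.6088, -0.0729, 0.0707]
ee_rot: [[0.343, 0.939, -0.0], [0.939, -0.343, -0.0], [-0.0, -0.0, -1.0]]
force: [-5.7, -0.1, 6.1]
grip_width: 0.0134
gripper_force: 59.4
```

```bash
python3 st.py
```

```text
20.5 [ 0.6088 -0.0729  0.0707] xang 69.95 F [-5.74 -0.14  6.07] Ftool [-2.1  -5.34 -6.07] M [0.091 0.769 0.227] w 0.0134 g 59.41825747489929 tau6 -0.1895158365368843 q6 0.17119915539611558
```

Call:
play_rows([
  [0,0,0],
  [0,0,0],
  [0,0,0],
  [0,0,0],
  [0,0,0],
  [0,0,0],
  [0,0,0],
  [0,0,0],
], claw=[-1,-1,-1,-1,-1,-1,-1,-1], yaw=[0.6,1.2,1.8,2.4,3,3.6,4.3,5])

```text
time: 21.3
ee_pos: [0.6088, -0.0729, 0.0707]
ee_rot: [[0.423, 0.906, -0.0], [0.906, -0.423, 0.0], [-0.0, -0.0, -1.0]]
force: [-6.0, 1.2, 5.9]
grip_width: 0.0134
gripper_force: 59.5
```

```bash
python3 st.py
```

```text
21.3 [ 0.6088 -0.0729  0.0707] xang 64.96 F [-5.99  1.23  5.92] Ftool [-1.42 -5.95 -5.91] M [0.136 0.861 0.206] w 0.0134 g 59.47804391384125 tau6 -0.08276136126369238 q6 0.2582907150347035
```

Call:
play_rows([
  [0,-0.4,0],
  [0,-0.7,0],
  [0,-0.7,0],
  [0,-0.7,0],
  [0,-0.7,0],
  [0,-0.7,0],
  [0,-0.7,0],
  [0,-0.7,0],
], claw=[-1,-1,-1,-1,-1,-1,-1,-1], yaw=[0.5,1,1.5,2,2.5,3,3.5,4])

```text
time: 22.1
ee_pos: [0.6087, -0.0728, 0.0707]
ee_rot: [[0.487, 0.874, 0.001], [0.874, -0.487, -0.0], [0.0, 0.001, -1.0]]
force: [-0.4, -0.7, 5.5]
grip_width: 0.0131
gripper_force: 59.3
```

```bash
python3 st.py
```

```text
22.1 [ 0.6087 -0.0728  0.0707] xang 60.88 F [-0.44 -0.72  5.52] Ftool [-0.84 -0.03 -5.52] M [-0.272  0.068  0.162] w 0.0131 g 59.2816561460495 tau6 -0.012633626174647361 q6 0.329578424506315
```

Call:
play_rows([
  [0,0,0],
  [0,0,0],
  [0,0,0],
  [0,0,0],
  [0,0,0],
  [0,0,0],
  [0,0,0],
  [0,0,0],
], claw=[-1,-1,-1,-1,-1,-1,-1,-1], yaw=[0.4,0.8,1.2,1.6,2,2.4,2.7,3])

```text
time: 22.9
ee_pos: [0.6086, -0.0728, 0.0707]
ee_rot: [[0.532, 0.847, 0.001], [0.847, -0.532, -0.0], [0.0, 0.001, -1.0]]
force: [-0.4, -0.7, 6.2]
grip_width: 0.0133
gripper_force: 59.3
```

```bash
python3 st.py
```

```text
22.9 [ 0.6086 -0.0728  0.0707] xang 57.89 F [-0.37 -0.74  6.16] Ftool [-0.82  0.08 -6.16] M [-0.271  0.119  0.169] w 0.0133 g 59.32033717632294 tau6 0.05807854933664203 q6 0.3818030871162778
```

Baseline is 0.165 N m at about 44° (0.77 rad). I continue in small steps.

Call:
play_rows([
  [0,0,0],
  [0,0,0],
  [0,0,0],
  [0,0,0],
  [0,0,0],
  [0,0,0],
  [0,0,0],
  [0,0,0],
], claw=[-1,-1,-1,-1,-1,-1,-1,-1], yaw=[0.4,0.8,1.2,1.6,2,2.4,2.7,3])

```text
time: 23.7
ee_pos: [0.6086, -0.0728, 0.0707]
ee_rot: [[0.575, 0.818, 0.001], [0.818, -0.575, -0.0], [0.0, 0.001, -1.0]]
force: [-1.4, -1.6, 6.0]
grip_width: 0.013
gripper_force: 59.3
```

```bash
python3 st.py
```

```text
23.7 [ 0.6086 -0.0728  0.0707] xang 54.89 F [-1.37 -1.63  5.97] Ftool [-2.12 -0.18 -5.97] M [-0.208  0.107  0.186] w 0.013 g 59.34620261192322 tau6 0.05996725056320429 q6 0.4341444892537744
```

Call:
play_rows([
  [0,0,0],
  [0,0,0],
  [0,0,0],
  [0,0,0],
  [0,0,0],
  [0,0,0],
  [0,0,0],
  [0,0,0],
], claw=[-1,-1,-1,-1,-1,-1,-1,-1], yaw=[0.4,0.8,1.2,1.6,2,2.4,2.7,3])

```text
time: 24.5
ee_pos: [0.6086, -0.0727, 0.0707]
ee_rot: [[0.617, 0.787, 0.001], [0.787, -0.617, -0.0], [0.0, 0.001, -1.0]]
force: [-1.6, -1.1, 6.7]
grip_width: 0.0133
gripper_force: 59.4
```

```bash
python3 st.py
```

```text
24.5 [ 0.6086 -0.0727  0.0707] xang 51.89 F [-1.56 -1.13  6.68] Ftool [-1.85 -0.52 -6.68] M [-0.23   0.191  0.182] w 0.0133 g 59.39386188983917 tau6 0.05639870068989694 q6 0.4865418376086019
```

Call:
play_rows([
  [0,0,0],
  [0,0,0],
  [0,0,0],
  [0,0,0],
  [0,0,0],
  [0,0,0],
  [0,0,0],
  [0,0,0],
], claw=[-1,-1,-1,-1,-1,-1,-1,-1], yaw=[0.4,0.8,1.2,1.6,2,2.4,2.7,3])

```text
time: 25.3
ee_pos: [0.6085, -0.0727, 0.0707]
ee_rot: [[0.657, 0.753, 0.0], [0.753, -0.657, -0.0], [0.0, 0.0, -1.0]]
force: [-2.6, -1.1, 7.1]
grip_width: 0.0132
gripper_force: 59.4
```

```bash
python3 st.py
```

```text
25.3 [ 0.6085 -0.0727  0.0707] xang 48.89 F [-2.57 -1.12  7.14] Ftool [-2.54 -1.2  -7.15] M [-0.185  0.304  0.161] w 0.0132 g 59.44345772266388 tau6 0.05724280024878681 q6 0.5388874479112772
```

Call:
play_rows([
  [0,0,0],
  [0,0,0],
  [0,0,0],
  [0,0,0],
  [0,0,0],
  [0,0,0],
  [0,0,0],
  [0,0,0],
], claw=[-1,-1,-1,-1,-1,-1,-1,-1], yaw=[0.4,0.8,1.2,1.6,2,2.4,2.7,3])

```text
time: 26.1
ee_pos: [0.6085, -0.0726, 0.0707]
ee_rot: [[0.696, 0.718, 0.0], [0.718, -0.696, -0.0], [0.0, 0.0, -1.0]]
force: [-1.7, 0.1, 7.0]
grip_width: 0.0131
gripper_force: 59.5
```

```bash
python3 st.py
```

```text
26.1 [ 0.6085 -0.0726  0.0707] xang 45.9 F [-1.66  0.09  6.98] Ftool [-1.09 -1.25 -6.98] M [-0.157  0.292  0.151] w 0.0131 g 59.4642573595047 tau6 0.05990938050672412 q6 0.5912205549765869
```

Call:
play_rows([
  [0,0,0],
  [0,0,0],
  [0,0,0],
  [0,0,0],
  [0,0,0],
  [0,0,0],
  [0,0,0],
  [0,0,0],
], claw=[-1,-1,-1,-1,-1,-1,-1,-1], yaw=[0.3,0.6,0.9,1.2,1.5,1.8,2.1,2.4])

```text
time: 26.9
ee_pos: [0.6085, -0.0726, 0.0707]
ee_rot: [[0.725, 0.688, 0.0], [0.688, -0.725, -0.0], [0.0, 0.0, -1.0]]
force: [-2.4, -0.2, 6.5]
grip_width: 0.0131
gripper_force: 59.5
```

```bash
python3 st.py
```

```text
26.9 [ 0.6085 -0.0726  0.0707] xang 43.5 F [-2.37 -0.2   6.53] Ftool [-1.85 -1.48 -6.53] M [-0.105  0.341  0.222] w 0.0131 g 59.51531767845154 tau6 0.06358570419251919 q6 0.6331034250897644
```

Call:
play_rows([
  [0,0,0],
  [0,0,0],
  [0,0,0],
  [0,0,0],
  [0,0,0],
  [0,0,0],
  [0,0,0],
  [0,0,0],
], claw=[-1,-1,-1,-1,-1,-1,-1,-1], yaw=[0.2,0.4,0.6,0.8,1.0,1.2,1.4,1.6])

```text
time: 27.7
ee_pos: [0.6085, -0.0726, 0.0707]
ee_rot: [[0.744, 0.668, 0.0], [0.668, -0.744, -0.0], [0.0, 0.0, -1.0]]
force: [-3.4, -0.1, 6.9]
grip_width: 0.0132
gripper_force: 59.5
```

```bash
python3 st.py
```

```text
27.7 [ 0.6085 -0.0726  0.0707] xang 41.9 F [-3.39 -0.13  6.95] Ftool [-2.61 -2.17 -6.95] M [-0.08   0.385  0.167] w 0.0132 g 59.50066566467285 tau6 0.08935222635045648 q6 0.6609835363801794
```

Still at baseline, so that reading was noise.

Call:
play_rows([
  [0,-0.2,0],
  [0,-0.3,0],
  [0,-0.3,0],
  [0,-0.3,0],
  [0,-0.3,0],
  [0,-0.3,0],
  [0,-0.3,0],
  [0,-0.3,0],
], claw=[-1,-1,-1,-1,-1,-1,-1,-1], yaw=[0.3,0.6,0.9,1.2,1.5,1.8,2.1,2.4])

```text
time: 28.5
ee_pos: [0.6084, -0.0726, 0.0706]
ee_rot: [[0.772, 0.636, 0.001], [0.636, -0.772, -0.0], [0.0, 0.001, -1.0]]
force: [-0.9, -2.1, 6.7]
grip_width: 0.0133
gripper_force: 59.3
```

```bash
python3 st.py
```

```text
28.5 [ 0.6084 -0.0726  0.0706] xang 39.49 F [-0.88 -2.05  6.73] Ftool [-1.98  1.03 -6.73] M [-0.291  0.17   0.139] w 0.0133 g 59.33194398880005 tau6 0.05525684100575745 q6 0.7032227264718942
```

Call:
play_rows([
  [0,0,0],
  [0,0,0],
  [0,0,0],
  [0,0,0],
  [0,0,0],
  [0,0,0],
  [0,0,0],
  [0,0,0],
], claw=[-1,-1,-1,-1,-1,-1,-1,-1], yaw=[0.3,0.6,0.9,1.2,1.5,1.8,2.1,2.4])

```text
time: 29.3
ee_pos: [0.6084, -0.0726, 0.0706]
ee_rot: [[0.798, 0.603, 0.001], [0.603, -0.798, -0.0], [0.0, 0.001, -1.0]]
force: [-0.3, -0.5, 6.7]
grip_width: 0.0134
gripper_force: 59.3
```

```bash
python3 st.py
```

```text
29.3 [ 0.6084 -0.0726  0.0706] xang 37.09 F [-0.27 -0.46  6.66] Ftool [-0.49  0.21 -6.66] M [-0.286  0.166  0.151] w 0.0134 g 59.3461936712265 tau6 0.05754517740570009 q6 0.7451234003852444
```

Call:
play_rows([
  [0,0,0],
  [0,0,0],
  [0,0,0],
  [0,0,0],
  [0,0,0],
  [0,0,0],
  [0,0,0],
  [0,0,0],
], claw=[-1,-1,-1,-1,-1,-1,-1,-1], yaw=[0.3,0.6,0.9,1.2,1.5,1.8,2.1,2.4])

```text
time: 30.1
ee_pos: [0.6084, -0.0725, 0.0707]
ee_rot: [[0.822, 0.569, 0.001], [0.569, -0.822, -0.0], [0.0, 0.001, -1.0]]
force: [-1.9, -1.4, 6.8]
grip_width: 0.0132
gripper_force: 59.4
```

```bash
python3 st.py
```

```text
30.1 [ 0.6084 -0.0725  0.0707] xang 34.69 F [-1.85 -1.42  6.78] Ftool [-2.33  0.11 -6.78] M [-0.226  0.194  0.187] w 0.0132 g 59.37800109386444 tau6 0.05585132050327957 q6 0.7870293149642454
```

Call:
play_rows([
  [0,0,0],
  [0,0,0],
  [0,0,0],
  [0,0,0],
  [0,0,0],
  [0,0,0],
  [0,0,0],
  [0,0,0],
], claw=[-1,-1,-1,-1,-1,-1,-1,-1], yaw=[0.3,0.6,0.9,1.2,1.5,1.8,2.1,2.4])

```text
time: 30.9
ee_pos: [0.6084, -0.0725, 0.0707]
ee_rot: [[0.845, 0.534, 0.001], [0.534, -0.845, -0.0], [0.0, 0.001, -1.0]]
force: [-2.3, -0.2, 7.0]
grip_width: 0.0132
gripper_force: 59.4
```

```bash
python3 st.py
```

```text
30.9 [ 0.6084 -0.0725  0.0707] xang 32.29 F [-2.25 -0.19  6.99] Ftool [-2.   -1.03 -6.99] M [-0.217  0.272  0.171] w 0.0132 g 59.415820240974426 tau6 0.06687880028039217 q6 0.8288944472676915
```

Call:
play_rows([
  [0,0,0],
  [0,0,0],
  [0,0,0],
  [0,0,0],
  [0,0,0],
  [0,0,0],
  [0,0,0],
  [0,0,0],
], claw=[-1,-1,-1,-1,-1,-1,-1,-1], yaw=[0.3,0.6,0.9,1.2,1.5,1.8,2.1,2.4])

```text
time: 31.7
ee_pos: [0.6084, -0.0725, 0.0707]
ee_rot: [[0.867, 0.498, 0.001], [0.498, -0.867, -0.0], [0.0, 0.0, -1.0]]
force: [-1.8, -0.9, 6.8]
grip_width: 0.0132
gripper_force: 59.4
```

```bash
python3 st.py
```

```text
31.7 [ 0.6084 -0.0725  0.0707] xang 29.9 F [-1.84 -0.9   6.81] Ftool [-2.04 -0.14 -6.81] M [-0.189  0.193  0.171] w 0.0132 g 59.43444907665253 tau6 0.07401518058031797 q6 0.8707590668293647
```

Call:
play_rows([
  [0,0,0],
  [0,0,0],
  [0,0,0],
  [0,0,0],
  [0,0,0],
  [0,0,0],
  [0,0,0],
  [0,0,0],
], claw=[-1,-1,-1,-1,-1,-1,-1,-1], yaw=[0.3,0.6,0.9,1.2,1.5,1.8,2.1,2.4])

```text
time: 32.5
ee_pos: [0.6083, -0.0724, 0.0707]
ee_rot: [[0.887, 0.462, 0.0], [0.462, -0.887, -0.0], [0.0, 0.0, -1.0]]
force: [-1.9, -0.1, 7.7]
grip_width: 0.0131
gripper_force: 59.5
```

```bash
python3 st.py
```

```text
32.5 [ 0.6083 -0.0724  0.0707] xang 27.5 F [-1.94 -0.09  7.74] Ftool [-1.76 -0.81 -7.74] M [-0.171  0.255  0.163] w 0.0131 g 59.45015609264374 tau6 0.06772269029170275 q6 0.912667606649769
```

Call:
play_rows([
  [0,0,0],
  [0,0,0],
  [0,0,0],
  [0,0,0],
  [0,0,0],
  [0,0,0],
  [0,0,0],
  [0,0,0],
], claw=[-1,-1,-1,-1,-1,-1,-1,-1], yaw=[0.3,0.6,0.9,1.2,1.5,1.8,2.1,2.4])

```text
time: 33.3
ee_pos: [0.6083, -0.0724, 0.0707]
ee_rot: [[0.906, 0.424, 0.0], [0.424, -0.906, -0.0], [0.0, 0.0, -1.0]]
force: [-2.3, -1.0, 5.8]
grip_width: 0.0133
gripper_force: 59.5
```

```bash
python3 st.py
```

```text
33.3 [ 0.6083 -0.0724  0.0707] xang 25.1 F [-2.27 -1.    5.82] Ftool [-2.48 -0.05 -5.82] M [-0.142  0.316  0.197] w 0.0133 g 59.48603689670563 tau6 0.10400514118373394 q6 0.9545193232024979
```

Call:
play_rows([
  [0,0,0],
  [0,0,0],
  [0,0,0],
  [0,0,0],
  [0,0,0],
  [0,0,0],
  [0,0,0],
  [0,0,0],
], claw=[-1,-1,-1,-1,-1,-1,-1,-1], yaw=[0.2,0.4,0.6,0.8,1,1.2,1.4,1.6])

```text
time: 34.1
ee_pos: [0.6083, -0.0724, 0.0707]
ee_rot: [[0.917, 0.399, 0.0], [0.399, -0.917, -0.0], [0.0, 0.0, -1.0]]
force: [-2.4, 0.4, 7.5]
grip_width: 0.0135
gripper_force: 59.5
```

```bash
python3 st.py
```

```text
34.1 [ 0.6083 -0.0724  0.0707] xang 23.51 F [-2.38  0.4   7.48] Ftool [-2.02 -1.32 -7.49] M [-0.114  0.316  0.337] w 0.0135 g 59.536877274513245 tau6 0.19090978894382715 q6 0.9823024960466323
```

The torque is climbing: Mz is up about 0.17 and tau6 about 0.13, so I need roughly 1° more.

Call:
play_rows([
  [0,0,0],
  [0,0,0],
  [0,0,0],
  [0,0,0],
  [0,0,0],
  [0,0,0],
  [0,0,0],
  [0,0,0],
], claw=[-1,-1,-1,-1,-1,-1,-1,-1], yaw=[0.1,0.2,0.3,0.4,0.5,0.6,0.7,0.8])

```text
time: 34.9
ee_pos: [0.6083, -0.0724, 0.0707]
ee_rot: [[0.922, 0.386, 0.0], [0.386, -0.922, -0.0], [0.0, 0.0, -1.0]]
force: [-2.9, -0.1, 7.1]
grip_width: 0.0133
gripper_force: 59.5
```

```bash
python3 st.py
```

```text
34.9 [ 0.6083 -0.0724  0.0707] xang 22.71 F [-2.92 -0.11  7.12] Ftool [-2.74 -1.02 -7.13] M [-0.077  0.322  0.308] w 0.0133 g 59.54647779464722 tau6 0.2503068186342716 q6 0.9962225234065626
```

Call:
play_rows([
  [0,0,0],
  [0,0,0],
  [0,0,0],
  [0,0,0],
  [0,0,0],
  [0,0,0],
  [0,0,0],
  [0,0,0],
], claw=[-1,-1,-1,-1,-1,-1,-1,-1], yaw=[0.1,0.2,0.3,0.4,0.5,0.6,0.7,0.8])

```text
time: 35.7
ee_pos: [0.6083, -0.0724, 0.0706]
ee_rot: [[0.928, 0.373, 0.0], [0.373, -0.928, -0.0], [0.0, 0.0, -1.0]]
force: [-2.4, 0.2, 6.9]
grip_width: 0.0128
gripper_force: 59.6
```

```bash
python3 st.py
```

```text
35.7 [ 0.6083 -0.0724  0.0706] xang 21.91 F [-2.36  0.2   6.92] Ftool [-2.11 -1.07 -6.92] M [-0.096  0.367  0.269] w 0.0128 g 59.566131234169006 tau6 0.2690138015896082 q6 1.0101408157036018
```

```bash
cat > avg.py <<'E'
from h import *
a=[]
for i in range(12):
    cams.camera('wrist'); s=monitor.sense(); R=s['ee_rot']; a.append([s['wrist_torque'][2],s['tau'][5],np.degrees(np.arctan2(R[1,0],R[0,0]))])
a=np.array(a);print(s['time'],a.mean(0),a.std(0));print(a[:,0].round(3))
E
python3 avg.py
```

```text
36.3 [ 0.25717465  0.26033045 21.91672409] [0.02312696 0.00765657 0.00226659]
[0.264 0.253 0.226 0.257 0.29  0.258 0.288 0.249 0.273 0.242 0.209 0.278]
```

Call:
play_rows([
  [0,0,0],
  [0,0,0],
  [0,0,0],
  [0,0,0],
  [0,0,0],
  [0,0,0],
  [0,0,0],
  [0,0,0],
], claw=[-1,-1,-1,-1,-1,-1,-1,-1], yaw=[0,0,0,0,0.2,0.4,0.6,0.8])

```text
time: 37.1
ee_pos: [0.6083, -0.0724, 0.0707]
ee_rot: [[0.933, 0.36, 0.0], [0.36, -0.933, -0.0], [0.0, 0.0, -1.0]]
force: [-3.0, 1.2, 6.5]
grip_width: 0.0132
gripper_force: 59.6
```

```bash
python3 st.py; python3 avg.py
```

```text
37.1 [ 0.6083 -0.0724  0.0707] xang 21.12 F [-3.05  1.2   6.54] Ftool [-2.41 -2.22 -6.54] M [-0.029  0.393  0.375] w 0.0132 g 59.61467921733856 tau6 0.2673716191202402 q6 1.0241454529903202
37.7 [ 0.27182762  0.27985003 21.11750569] [0.02640072 0.01786699 0.00456334]
[0.318 0.267 0.291 0.303 0.251 0.267 0.224 0.3   0.251 0.246 0.284 0.26 ]
```

The moving torque is now about +0.20 over the 0.165 baseline, and the angle past contact is about 4.7°, which is roughly 20 N. That is snug, so I let go.

Call:
play_rows([
  [0,0,0],
  [0,0,0],
  [0,0,0],
  [0,0,0],
  [0,0,0],
  [0,0,0],
  [0,0,0],
  [0,0,0],
], claw=[-0.8,-0.6,-0.4,-0.2,0,0.2,0.3,0.3], yaw=[0,0,0,0,0,0,0,0])

```text
time: 38.5
ee_pos: [0.6081, -0.0724, 0.0703]
ee_rot: [[0.933, 0.36, -0.0], [0.36, -0.933, 0.0], [-0.0, -0.0, -1.0]]
force: [0.7, -0.3, -0.6]
grip_width: 0.0555
gripper_force: 0.0
```

Call:
play_rows([
  [0,0,-10],
  [0,0,-30],
  [0,0,-60],
  [0,0,-85],
  [0,0,-100],
  [0,0,-110],
  [0,0,-110],
  [0,0,-110],
], claw=[0.3,0.3,0.3,0.3,0.3,0.3,0.3,0.3], yaw=[0,0,0,0,0,0,0,0])

```text
time: 39.3
ee_pos: [0.6078, -0.0724, 0.1793]
ee_rot: [[0.933, 0.36, -0.001], [0.36, -0.933, 0.0], [-0.001, -0.001, -1.0]]
force: [0.0, 1.0, -0.4]
grip_width: 0.0555
gripper_force: 0.0
```

```bash
python3 st.py; python3 - <<'E'
from h import *
snap('wrist','w6')
E
```

```text
39.3 [ 0.6078 -0.0724  0.1793] xang 21.09 F [ 0.02  0.99 -0.43] Ftool [ 0.38 -0.91  0.43] M [ 0.041 -0.008  0.079] w 0.0555 g 0.0 tau6 3.34460207795928e-05 q6 1.024367556792676
```

View pics/w6.png

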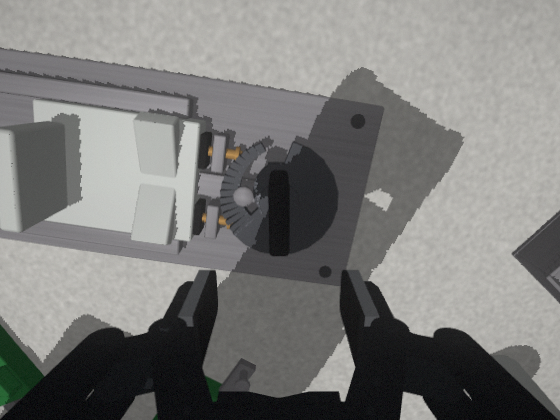

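The wrist view shows the stud head (244,196) captured by the disc, the slab front against both pads (205,150 and 203,215), and the gripper clear of the bar (279,212).

```bash
python3 -c "
from cell import order
print(order.hand_in())"
```

```text
the job is handed in; nothing more can be done
None
```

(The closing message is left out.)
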